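# Lay the rest bar across the wet grinder

### The job

Pick up the long rest bar from the bench by its upright grip and lay it gently across the wheel of the wet grinder, in the two open saddles right at the overhanging edge of the water tank, without bumping the tank. A small key on the floor of one saddle must drop into the notch under the bar - work the bar endways until it falls over the key - so that the bar ends fully down on both saddle floors. Let go of it there, and leave everything else on the bench where it is.

Things in the scene. Friction and masses are not known exactly. Their poses are not given: they have to be found in the camera images.
- grinder: cream wet grinder, fixed: housing 260 (x) x 330 (y) x 120 high, origin at the centre of its underside, x towards the back (tank side), y along the line of the two saddles, z up. Flat wheel of 176 diameter about the origin's vertical, its top 143 above the origin. A steel saddle (see the saddle points) stands at either side of the wheel
- saddle_left (a point): centre of the left saddle's floor, (0, 120, 158) mm in the grinder's frame. Each saddle is a channel along y, open above and at both ends, 30 wide, 50 long, cheeks 10 thick rising 16. A steel key, 8 wide (along y) and 6 high, stands across this saddle's floor; its y is fixed somewhere from 105 to 135 mm (differs between machines, not measured): find it by eye or feel
- saddle_right (a point): centre of the right saddle's floor, (0, -120, 158) mm in the grinder's frame; the same channel without a key
- tank: cream open water tank, fixed, same origin and axes as the grinder. It hangs over the rear half of the wheel from x = 3 to 123, y = -75 to 75, z = 253 to 343 mm (underside 95 above the saddle floors), on a post at its back. A gripper cannot come straight down on the bar's grip in its place: lean the tool back towards the grinder's front
- tank_edge (a point): middle of the tank's lower front edge, (3, 0, 253) mm in the grinder's frame
- rest_bar: the long flat aluminium bar, loose: 320 long (y) x 24 wide (x) x 14 thick, origin at the centre of its underside, z up. On its middle stands a dark upright grip 14 (x) x 20 (y), from 14 to 56 above the underside. Across the underside run two notches, 13 wide and 8 deep, centred at y = +120 and -120 mm. Either way round fits. About 0.35 kg
- bar_grip (a point): a point inside the bar's upright grip, 42 mm above the bar's underside; pinch the grip along the bar's y (20 mm)
- bar_end_a (a point): underside of the bar at its end, (0, 160, 0) mm in the bar's frame
- bar_end_b (a point): underside of the bar at its other end, (0, -160, 0) mm in the bar's frame
- short_bar: a shorter bar of the same make (170 mm long, same grip), too short to bridge the saddles; bystander
- stone_big: grey whetstone 200 x 70 x 25 lying on the bench; bystander
- stone_small: brown whetstone 150 x 50 x 25; bystander
- knife: kitchen knife lying flat, about 320 long, wooden handle; bystander
- brush: hand brush lying on the bench; bystander
- wrench: steel wrench lying on the bench; bystander
- oil: small amber oil bottle, 48 diameter, 120 tall, standing; bystander

How it is judged:
By the outcome, as a careful person would: the job done as asked, in the order asked, and still so for the second after the job is handed in, with the robot touching nothing.
It also fails if it takes over 54 s, if anything falls off the work surface, if the arm or the gripper's body presses on something with over 40 N, if the wrist force passes 120 N, or if a joint passes its speed limit or range.

### The arm

A 6-joint arm with a two-finger parallel gripper is mounted at the origin on the work surface. World frame = base frame: x ahead of the robot, y to its left, z up, the work surface at z = 0. Lengths are in m, angles in rad, forces in N, time in s.
With the tool pointing down it reaches from about 0.3 to 0.775 m from the base axis. Payload 14.6 kg.
Tool frame: the origin (TCP) lies at the very end of the fingers, on their centre line; the grasp point (between the pads) lies 19 mm behind it (bot.pinch_z is the distance from the TCP to the grasp point, in m); z points along the fingers, y is the line along which they close (so a half turn about z gives the same grasp; the last joint's range is limited). The gripper opens to 94 mm and grips with 3 to 60 N. Pads are 16 mm wide; open, the fingers measure 119 mm over their backs; the gripper's body (75 mm by 177 mm) begins 78 mm behind the grasp point.
Start: joints at [1.189, 0.3, 1.521, -0, 1.321, -0.067], TCP at [0.17, 0.523, 0.205] pointing down, gripper open.
Joint ranges: [-3.03, 3.03], [-0.79, 2.21], [0.23, 2.52], [-1.04, 4.18], [0, 3.07], [-2.55, 2.55]. Speed limits (rad/s): [2.22, 2.22, 2.57, 3.14, 3.14, 3.14].

### API

Orientations are given as [roll, pitch, yaw] about the fixed x, y, z axes, in that order (R = Rz(yaw) Ry(pitch) Rx(roll)).
In Python, from rig import bot, viewer gives the robot as it stands. Calls block until the motion is done:
- bot.reach(position, orientation): joint-space move of the TCP to a pose.
- bot.move_straight(position, orientation=None, max_speed=0.15, until_force=None): straight line of the TCP; orientation=None keeps the orientation; max_speed is the mean speed in m/s. With until_force (N) it stops when the force on the tool has changed by that much, and returns True; else False.
- bot.goto_joints(angles): joint-space move.
- bot.release() and bot.grab(grasp_force=None): open the fingers fully, or close them until they stop; grasp_force is the grip in N (None keeps the last).
- bot.hold(seconds).
- bot.ik(position, orientation): joint angles nearest the present ones, or None.
- viewer.read_camera(name): name is "side" or "top" or "wrist"; returns the picture (400x640x3 uint8, blue, green, red); there is no depth.
- viewer.get_calibration(name): a dict with "camera_matrix" (3x3 intrinsics, pixels), "cam_to_world" (4x4, takes a point from camera to world coordinates); the wrist camera has in their place "hand_eye" (4x4, takes a point from camera to tool coordinates, whose origin is the TCP and whose axes are the flange's). Camera axes: x right, y up, looking along -z (the intrinsics and any distortion apply to the point x, -y, -z); pixel columns grow to the right and rows downward; lengths in m; the calibration is good to about 2 mm. A picture is of the moment at which its call begins: read the wrist's pose just before it. get_calibration takes no time and is no camera call.
A pose or a line that the arm cannot do raises bot.IKError and nothing moves.
- bot.close_job(): hands the job in; it is judged then, once.
Readings, each from a call of its own:
- bot.get_time_s(): time.
- bot.get_joint_positions(): joint angles.
- bot.get_joint_velocities(): joint speeds.
- bot.get_effort(): joint torques, N m.
- bot.get_tool_pos(): TCP position.
- bot.get_eef_rot(): TCP orientation.
- bot.get_contact_force(): force on the tool from outside, world axes, zero at the start.
- bot.get_torque(): the same for the moment, N m.
- bot.get_opening(): finger opening in m.
- bot.get_grasp_force(): force on a finger pad.
Only numpy, scipy, OpenCV 4.12 (cv2) and the standard library are available. Lean on these libraries where they do the work, as an engineer would, in place of code of your own. Each camera call takes 0.05 s, during which the arm holds its last target. There are 200 camera calls.

## Working session

There is one attempt and no reset: what is moved stays moved. The work goes in short steps, each a Python script; the robot and the scene stay as the last script left them, time stands still between calls to the robot, and variables do not carry over. Pictures are saved under pics/ and viewed, at most 10 in all, crops included, and the job is handed in when it is done.

```bash
ls; mkdir -p pics
python3 - <<'E'
from rig import bot, viewer
import cv2, numpy as np
np.set_printoptions(precision=4,suppress=True)
for n in ["side","top","wrist"]:
    im=viewer.read_camera(n); cv2.imwrite(f"pics/{n}0.png",im)
    print(n,viewer.get_calibration(n))
print(bot.get_time_s(),bot.get_tool_pos(),bot.get_eef_rot())
a=cv2.imread("pics/top0.png");cv2.imwrite("pics/top0b.png",cv2.resize(a,(800,500),interpolation=cv2.INTER_CUBIC))
E
```

```text
pics
side {'camera_matrix': array([[513.5433,   0.    , 321.9871],
       [  0.    , 513.5433, 200.6429],
       [  0.    ,   0.    ,   1.    ]]), 'cam_to_world': array([[-0.8001,  0.3537, -0.4845, -0.3773],
       [-0.5998, -0.4661,  0.6503,  1.2878],
       [ 0.0041,  0.811 ,  0.5851,  1.3013],
       [ 0.    ,  0.    ,  0.    ,  1.    ]])}
top {'camera_matrix': array([[447.5556,   0.    , 321.2564],
       [  0.    , 447.5556, 196.5748],
       [  0.    ,   0.    ,   1.    ]]), 'cam_to_world': array([[ 0.0272,  0.995 , -0.0959,  0.3876],
       [-0.9996,  0.0266, -0.008 ,  0.0293],
       [-0.0054,  0.0961,  0.9954,  1.7636],
       [ 0.    ,  0.    ,  0.    ,  1.    ]])}
wrist {'camera_matrix': array([[347.6693,   0.    , 319.7958],
       [  0.    , 347.6693, 201.2314],
       [  0.    ,   0.    ,   1.    ]]), 'hand_eye': array([[-0.001 ,  0.9725,  0.233 ,  0.0685],
       [ 1.    ,  0.0009,  0.0004, -0.0009],
       [ 0.0002,  0.233 , -0.9725, -0.1782],
       [ 0.    ,  0.    ,  0.    ,  1.    ]])}
0.15 [0.1702 0.5228 0.205 ] [-3.1407 -0.0001  2.8268]
```

View pics/top0b.png

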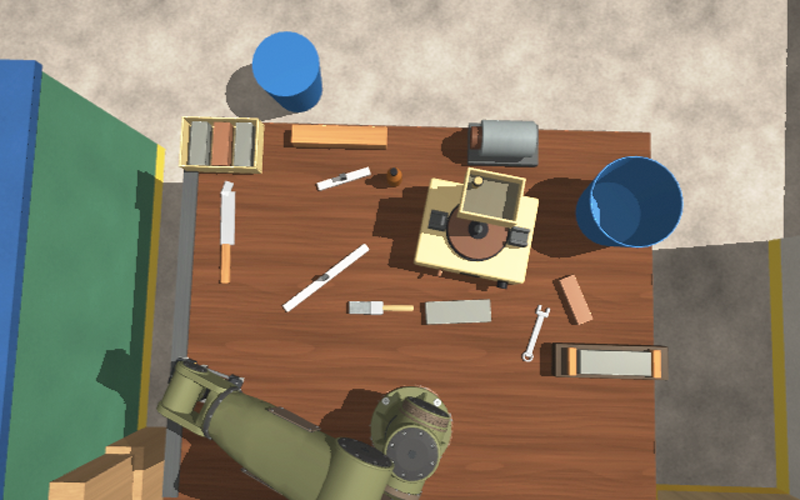

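View pics/side0.png

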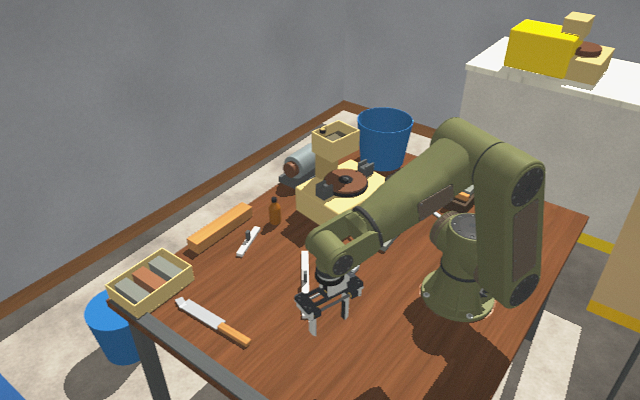

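Top view (800 px scale): the long bar's ends are at (285,308) and (366,247). The grinder's saddles are at (438,221) left and (517,238) right, with the tank to the back. Next are closer wrist pictures of the grinder and the bar.

```bash
cat > h.py <<'E'
from rig import bot, viewer
import cv2, numpy as np
from scipy.spatial.transform import Rotation as Ro
np.set_printoptions(precision=4,suppress=True)
def ori(psi,th):
    s,c=np.sin(th),np.cos(th)
    return (Ro.from_euler('z',psi)*Ro.from_matrix(np.array([[-c,0,s],[0,1,0],[-s,0,-c]]))).as_euler('xyz')
def tcp(grasp,o,back=0.):   # TCP for grasp point position
    z=Ro.from_euler('xyz',o).as_matrix()[:,2]
    return np.array(grasp)+z*(bot.pinch_z-back)
def campose(name):
    c=viewer.get_calibration(name)
    if name!='wrist': return c['camera_matrix'],c['cam_to_world']
    T=np.eye(4);T[:3,:3]=Ro.from_euler('xyz',bot.get_eef_rot()).as_matrix();T[:3,3]=bot.get_tool_pos()
    return c['camera_matrix'],T@c['hand_eye']
def px2w(K,T,px,z):
    px=np.atleast_2d(px).astype(float)
    d=np.c_[(px[:,0]-K[0,2])/K[0,0],-(px[:,1]-K[1,2])/K[1,1],-np.ones(len(px))]@T[:3,:3].T
    return T[:3,3]+d*((z-T[2,3])/d[:,2])[:,None]
def w2px(K,T,P):
    q=(np.atleast_2d(P)-T[:3,3])@T[:3,:3]
    return np.c_[K[0,2]-K[0,0]*q[:,0]/q[:,2],K[1,2]+K[1,1]*q[:,1]/q[:,2]]
def shot(name,fn):
    K,T=campose(name); im=viewer.read_camera(name); cv2.imwrite(f'pics/{fn}.png',cv2.resize(im,(800,500),interpolation=cv2.INTER_CUBIC)); np.savez(f'pics/{fn}.npz',K=K,T=T)
E
python3 - <<'E'
from h import *
K,T=campose('top')
b=px2w(K,T,np.array([[285,308],[366,247]])*.8,.014); s=px2w(K,T,np.array([[438,221],[517,238]])*.8,.174)
print(b,s)
m=b.mean(0); g=s.mean(0)
d=b[0]-b[1]; pb=np.arctan2(-d[0],d[1]); d=s[0]-s[1]; pg=np.arctan2(-d[0],d[1]); print(m,pb,g,pg)
u=lambda p:np.array([np.cos(p),np.sin(p),0])
# bar view
for th,p,c in [(.2,pb,[m[0],m[1],.24]),(.7,pb,[m[0],m[1],.042]),(.3,pg,np.r_[(g-.11*u(pg))[:2],.38]),(.7,pg,[g[0],g[1],.20])]:
    o=ori(p,th); print(o,bot.ik(tcp(c,o),o))
E
```

```text
[[0.3519 0.4007 0.014 ]
 [0.5492 0.155  0.014 ]] [[ 0.6147 -0.0603  0.174 ]
 [ 0.5717 -0.2868  0.174 ]]
[0.4505 0.2779 0.014 ] 0.6765432954354149 [ 0.5932 -0.1736  0.174 ] -0.18766929680635283
[-3.1416  0.2    -2.465 ] [ 0.4634  0.1335  1.6979  0.0468  1.1151 -1.8004]
[ 3.1416  0.7    -2.465 ] None
[3.1416 0.3    2.9539] [-0.41   -0.0362  1.5705  0.0674  1.3148 -1.8006]
[3.1416 0.7    2.9539] [-0.3992  0.1872  1.8701  0.3406  0.4169 -2.047 ]
```

Run:
```python
from h import *
pb,pg=.6765,-.1877
for th in [.3,.4,.45,.5,.55,.6,.65]:
    for r in (0,np.pi):
      q=lambda p:(Ro.from_euler('xyz',ori(p,th))*Ro.from_euler('z',r)).as_euler('xyz')
      for p,c in [(pb,[.4505,.278,.042]),(pb,[.4505,.278,.11]),(pg,[.5932,-.1736,.2]),(pg,[.5932,-.1736,.29])]:
        print(th,r>0,c[2],bot.ik(tcp(c,q(p)),q(p)))
o=ori(pg,.3); g=np.array([.5932,-.1736,0])-.11*np.array([np.cos(pg),np.sin(pg),0]); g[2]=.38
o2=ori(pb,.2)
bot.reach(tcp([.43,.26,.24],o2),o2); shot('wrist','bar1')
bot.reach(tcp(g,o),o); shot('wrist','gr1')
print(bot.get_time_s())
```

```text
0.3 False 0.042 [ 0.4523  0.3704  1.9473  0.1293  0.5346 -1.8967]
0.3 False 0.11 [ 0.4523  0.248   1.9096  0.1029  0.6937 -1.8645]
0.3 False 0.2 [-0.3653  0.318   1.5824  0.0644  0.9466 -1.7782]
0.3 False 0.29 [-0.3653  0.2503  1.4573  0.0575  1.139  -1.7647]
0.3 True 0.042 [0.4523 0.3704 1.9473 0.1293 0.5346 1.2449]
0.3 True 0.11 [0.4523 0.248  1.9096 0.1029 0.6937 1.2771]
0.3 True 0.2 [-0.3653  0.318   1.5824  0.0644  0.9466  1.3633]
0.3 True 0.29 [-0.3653  0.2503  1.4573  0.0575  1.139   1.3769]
0.4 False 0.042 [ 0.4401  0.3468  2.0124  0.235   0.4024 -2.0059]
0.4 False 0.11 [ 0.4401  0.2151  1.9768  0.1708  0.5663 -1.9336]
0.4 False 0.2 [-0.3733  0.276   1.6585  0.0988  0.8158 -1.8099]
0.4 False 0.29 [-0.3733  0.2013  1.5368  0.0849  1.0112 -1.7872]
0.4 True 0.042 [0.4401 0.3468 2.0124 0.235  0.4024 1.1356]
0.4 True 0.11 [0.4401 0.2151 1.9768 0.1708 0.5663 1.208 ]
0.4 True 0.2 [-0.3733  0.276   1.6585  0.0988  0.8158  1.3317]
0.4 True 0.29 [-0.3733  0.2013  1.5368  0.0849  1.0112  1.3544]
0.45 False 0.042 [ 0.4337  0.3382  2.0437  0.3214  0.3374 -2.0946]
0.45 False 0.11 [ 0.4337 
[... 1674 characters left out ...]
0.3273 2.1317 0.9842 0.1772 0.3752]
0.6 True 0.11 [0.4135 0.1723 2.1039 0.4906 0.3169 0.8825]
0.6 True 0.2 [-0.3904  0.2096  1.8029  0.2195  0.5495  1.2148]
0.6 True 0.29 [-0.3904  0.1179  1.6894  0.1674  0.7509  1.2798]
0.65 False 0.042 None
0.65 False 0.11 [ 0.4064  0.1675  2.1336  0.6695  0.2632 -2.4403]
0.65 False 0.2 [-0.3949  0.1974  1.8369  0.2714  0.4828 -1.9783]
0.65 False 0.29 [-0.3949  0.1006  1.726   0.198   0.6851 -1.8907]
0.65 True 0.042 [ 0.4064  0.3293  2.1587  1.4411  0.1636 -0.0855]
0.65 True 0.11 [0.4064 0.1675 2.1336 0.6695 0.2632 0.7013]
0.65 True 0.2 [-0.3949  0.1974  1.8369  0.2714  0.4828  1.1633]
0.65 True 0.29 [-0.3949  0.1006  1.726   0.198   0.6851  1.2509]
3.4083
```

View pics/bar1.png

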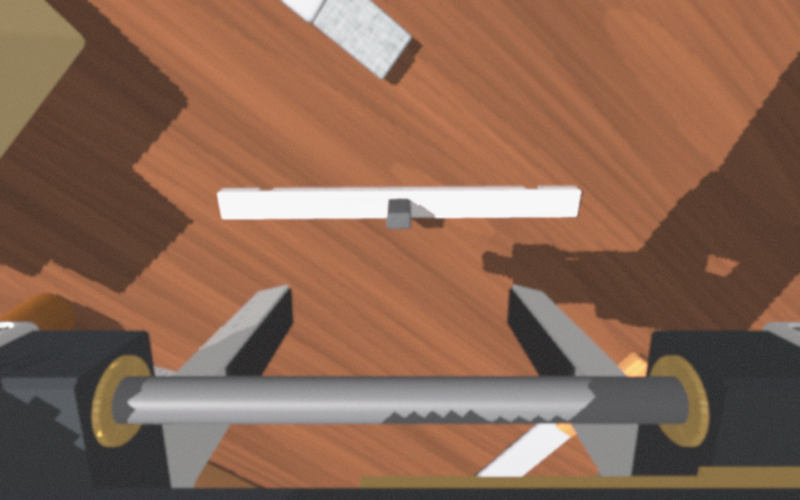

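View pics/gr1.png

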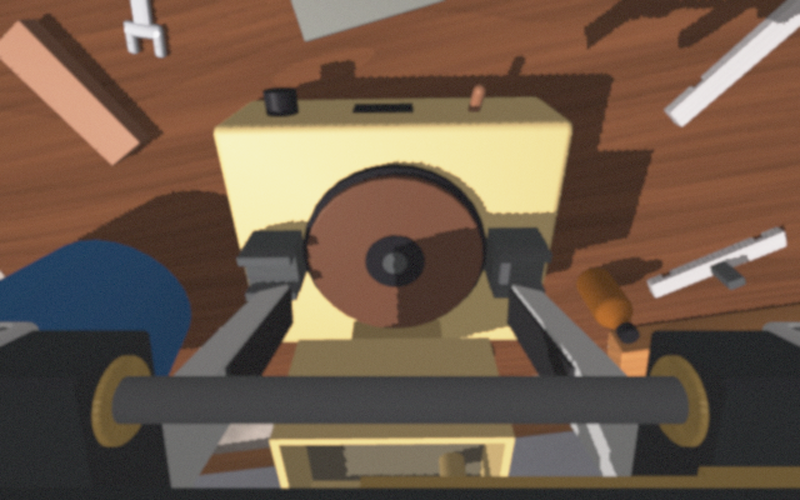

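Bar picture: the top face's far corners are (220,219) and (580,215), the grip is at (399,213), and the notches face the camera. Grinder picture: the housing front-top corners are (217,128) and (572,124), the hub is at (395,262), and the saddles are at (270,255) and (517,260), with the keyed left one on the image right. I'll fit both poses, then look at the keyed saddle close up.

```bash
cat >> h.py <<'E'
from scipy.optimize import least_squares
def fit(fn,obj,px,x0,k=.8):
    d=np.load(f'pics/{fn}.npz'); obj=np.array(obj,float)/1000
    def W(x): return Ro.from_euler('z',x[2]).apply(obj)+[x[0],x[1],0]
    r=least_squares(lambda x:(w2px(d['K'],d['T'],W(x))-np.array(px)*k).ravel(),x0,loss='soft_l1')
    print(fn,r.x); print((w2px(d['K'],d['T'],W(r.x))/k-np.array(px)).round(1).tolist()); return r.x
E
python3 - <<'E'
from h import *
# image right = +y of the part, image down = +x
b=fit('bar1',[[12,160,14],[12,-160,14],[-12,160,14],[-12,-160,14],[0,0,14]][:2]+[[12,160,14]]*0+[[-7,0,56],[0,10,56],[0,-10,56]][:0]+[[-12,-160,14],[-12,160,14]],
 [(580,215),(220,219),(219,190),(580,188)],[.45,.278,.6765])
g=fit('gr1',[[-130,165,120],[-130,-165,120],[0,88,143],[0,-88,143],[-130,165,0],[-130,-165,0]],[(572,124),(217,128),(485,250),(305,250),(547,98),(250,98)],[.593,-.174,-.1877])
np.save('g.npy',g);np.save('b.npy',b)
G=lambda p:Ro.from_euler('z',g[2]).apply(np.array(p)/1000.)+[g[0],g[1],0]
o=ori(g[2],.3); c=G([-80,110,265]); bot.reach(tcp(c,o),o)
K,T=campose('wrist'); print(w2px(K,T,G([0,120,158])),w2px(K,T,G([0,145,174])))
im=viewer.read_camera('wrist'); cv2.imwrite('pics/key_raw.png',im); np.savez('pics/key.npz',K=K,T=T)
u,v=w2px(K,T,G([0,120,158]))[0].astype(int); u0,v0=max(0,u-80),max(0,v-60); print(u0,v0)
cv2.imwrite('pics/key.png',cv2.resize(im[v0:v0+120,u0:u0+160],(800,600),interpolation=cv2.INTER_CUBIC)); print(bot.get_time_s())
E
```

```text
bar1 [0.4489 0.276  0.6839]
[[-2.7, -0.6], [2.3, -1.8], [-1.6, 1.5], [1.8, 0.6]]
gr1 [ 0.6    -0.1784 -0.183 ]
[[8.1, 0.0], [-6.0, -2.4], [-0.7, 11.5], [3.5, 12.2], [-4.8, -1.2], [0.6, 0.1]]
[[332.3864 250.1559]] [[362.7973 262.2208]]
252 190
4.1417
```

View pics/key.png

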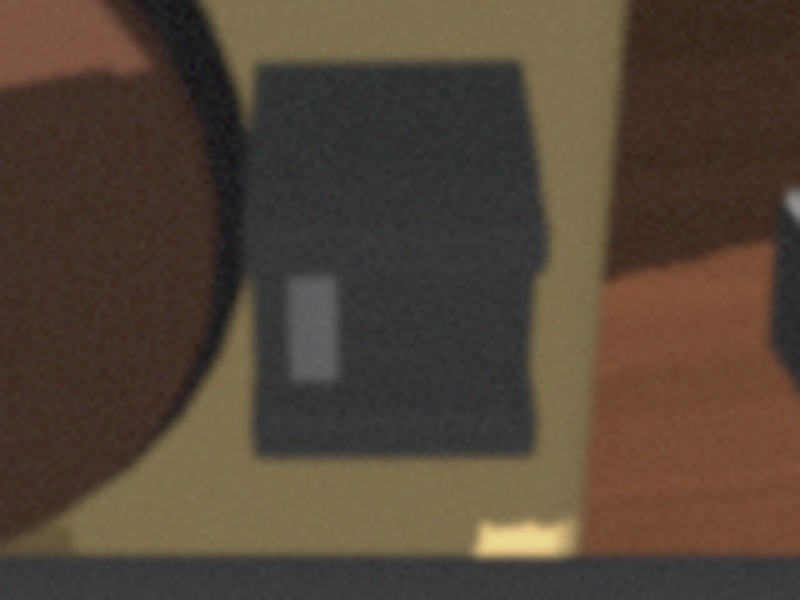

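The key shows clearly as the light strip at columns 288–340 in the crop. The back cheek runs from column 255 to 535 at row 455, so the key is near the inner end. Now the same view of the right saddle, for yaw.

Run:
```python
from h import *
g=np.load('g.npy')
G=lambda p:Ro.from_euler('z',g[2]).apply(np.array(p)/1000.)+[g[0],g[1],0]
o=ori(g[2],.3); c=G([-80,-110,265]); bot.reach(tcp(c,o),o)
K,T=campose('wrist')
im=viewer.read_camera('wrist'); cv2.imwrite('pics/right_raw.png',im); np.savez('pics/right.npz',K=K,T=T)
u,v=w2px(K,T,G([0,-120,158]))[0].astype(int); u0,v0=max(0,u-80),max(0,v-60); print(u0,v0)
cv2.imwrite('pics/right.png',cv2.resize(im[v0:v0+120,u0:u0+160],(800,600),interpolation=cv2.INTER_CUBIC)); print(bot.get_time_s())
```

```text
229 190
5.075
```

View pics/right.png

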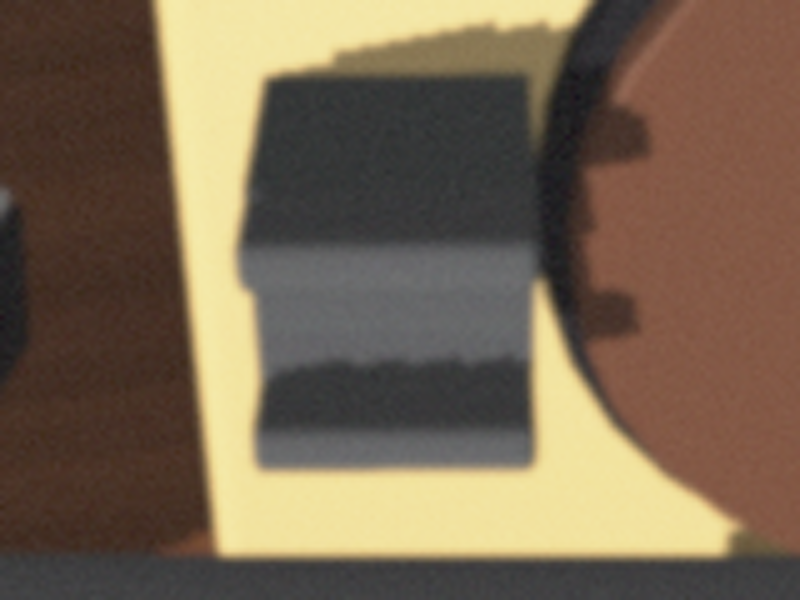

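Right saddle, same crop scale: front bottom edge (268,77)–(527,77), front top edge at row 245, back outer edge (258,467)–(533,467). I'll fit the grinder jointly from both views, solve for the key, then grasp the bar with a lean.

Run:
```python
from h import *
L=np.load('pics/key.npz');R=np.load('pics/right.npz')
OL=np.array([[-25,95,120],[-25,145,120],[-25,95,174],[-25,145,174],[25,95,174],[25,145,174]])/1e3
PL=np.array([(258,62),(520,62),(247,230),(547,233),(255,457),(535,457)])/5+[252,190]
OR=np.array([[-25,-145,120],[-25,-95,120],[-25,-145,174],[-25,-95,174],[25,-145,174],[25,-95,174],[15,-145,174],[15,-95,174]])/1e3
PR=np.array([(268,77),(527,77),(243,245),(540,245),(258,467),(533,467),(260,430),(533,430)])/5+[229,190]
KP=np.array([(289,383),(341,383)])/5+[252,190]
W=lambda o,x:Ro.from_euler('z',x[2]).apply(o)+[x[0],x[1],x[4]]
def f(x):
    ko=np.array([[15,x[3]*1e3-4,164],[15,x[3]*1e3+4,164]])/1e3
    return np.r_[(w2px(L['K'],L['T'],W(OL,x))-PL).ravel(),(w2px(R['K'],R['T'],W(OR,x))-PR).ravel(),(w2px(L['K'],L['T'],W(ko,x))-KP).ravel()]
r=least_squares(f,[.6,-.178,-.183,.11,0]); print(r.x); print(f(r.x).reshape(-1,2).round(1).tolist())
np.save('g.npy',r.x)
b=np.load('b.npy'); th=.55; o=ori(b[2],th); c=[b[0],b[1],.042]
q=bot.ik(tcp(c,o),o);print(q)
bot.reach(tcp(c,o,.10),o); K,T=campose('wrist'); im=viewer.read_camera('wrist'); np.savez('pics/bar2.npz',K=K,T=T)
cv2.imwrite('pics/bar2.png',cv2.resize(im,(800,500),interpolation=cv2.INTER_CUBIC))
print(w2px(K,T,Ro.from_euler('z',b[2]).apply(np.array([[12,160,14],[12,-160,14],[-12,-160,0],[-12,160,0],[-7,10,56],[-7,-10,56],[-7,-10,14]])/1e3)+[b[0],b[1],0])/.8)
print(bot.get_time_s())
```

```text
[ 0.6049 -0.1805 -0.1752  0.1056 -0.0078]
[[0.3, 0.8], [-0.1, 0.4], [-0.1, 0.8], [0.3, -0.1], [0.2, 0.2], [-0.3, -0.1], [0.1, 0.1], [0.3, -0.3], [-0.9, 0.4], [0.0, -0.0], [0.1, 0.5], [0.5, 0.2], [-1.0, -0.4], [0.7, -0.7], [0.8, -0.9], [-0.8, -1.0]]
[ 0.415   0.3246  2.1091  0.6804  0.2226 -2.4698]
[[634.0366 243.6439]
 [166.5753 244.0417]
 [160.8548 203.6913]
 [639.6912 203.202 ]
 [417.1044 270.3019]
 [382.9335 270.3271]
 [384.7376 222.9364]]
7.075
```

View pics/bar2.png

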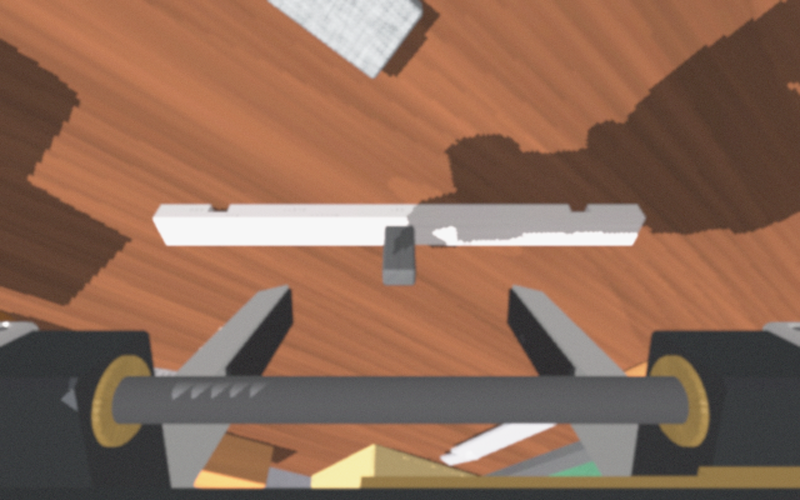

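The grip is centred between the fingers: its front face base is (385,226)–(414,226) and its top is (382,270)–(415,270). The far bar corners are (166,245) and (638,245). The grinder fit wanted z = -8 mm, which suggests a camera bias, so I'll solve jointly for a small hand-eye correction with all z known.

Run:
```python
from h import *
d={n:np.load(f'pics/{n}.npz') for n in ['key','right','bar1','bar2']}
A=np.array
obs=[('g','key',A([[-25,95,120],[-25,145,120],[-25,95,174],[-25,145,174],[25,95,174],[25,145,174]])/1e3,A([(258,62),(520,62),(247,230),(547,233),(255,457),(535,457)])/5+[252,190]),
('g','right',A([[-25,-145,120],[-25,-95,120],[-25,-145,174],[-25,-95,174],[25,-145,174],[25,-95,174],[15,-145,174],[15,-95,174]])/1e3,A([(268,77),(527,77),(243,245),(540,245),(258,467),(533,467),(260,430),(533,430)])/5+[229,190]),
('b','bar1',A([[12,160,14],[12,-160,14]])/1e3,A([(580,215),(220,219)])*.8),
('b','bar2',A([[12,160,14],[12,-160,14],[-12,-160,0],[-12,160,0],[-7,10,56],[-7,-10,56],[7,10,56],[7,-10,56],[-12,160,14],[-12,-160,14]])/1e3,A([(638,245),(166,245),(160,205),(639,205),(415,270),(382,270),(414,284),(384,284),(645,219),(152,219)])*.8)]
KP=A([(289,383),(341,383)])/5+[252,190]
def proj(n,P,x):
    D=np.eye(4);D[:3,:3]=Ro.from_rotvec(x[10:13]).as_matrix();D[:3,3]=x[7:10]
    return w2px(d[n]['K'],d[n]['T']@D,P)   # correction in camera frame
def res(x):
    r=[]
    for w,n,o,p in obs:
        y=x[:3] if w=='g' else x[3:6]
        r.append(proj(n,Ro.from_euler('z',y[2]).apply(o)+[y[0],y[1],0],x)-p)
    k=Ro.from_euler('z',x[2]).apply(A([[.015,x[6]-.004,.164],[.015,x[6]+.004,.164]]))+[x[0],x[1],0]
    r.append(proj('key',k,x)-KP); return np.vstack(r)
f=lambda x:np.r_[res(x).ravel()/.7,x[7:10]/.003,x[10:13]/.015]
s=least_squares(f,np.r_[.602,-.18,-.178,.449,.276,.684,.106,np.zeros(6)],x_scale='jac')
print(s.x,s.cost); print(res(s.x).round(1).tolist())
C=np.linalg.inv(s.jac.T@s.jac); print('sig',np.sqrt(np.diag(C))[:7])
np.save('fit.npy',s.x)
# independent check in top camera
K,T=campose('top'); g=s.x
P=Ro.from_euler('z',g[2]).apply(A([[-25,145,174],[25,145,174],[25,-145,174],[-25,-145,174],[-130,165,120],[-130,-165,120],[3,75,343],[3,-75,343]])/1e3)+[g[0],g[1],0]
im=cv2.imread('pics/top0.png');Q=w2px(K,T,P);
big=cv2.resize(im[120:240,320:440],(600,600),interpolation=cv2.INTER_CUBIC)
for q in Q: cv2.drawMarker(big,tuple(((q+.5-[320,120])*5).astype(int).tolist()),(255,0,255),cv2.MARKER_CROSS,16,1)
cv2.imwrite('pics/chk.png',big)
```

```text
[ 0.5954 -0.1792 -0.175   0.4468  0.2726  0.6879  0.1058 -0.      0.0008
  0.003   0.0077  0.0023  0.0033] 80.63942570089151
[[0.1, -0.3], [1.1, -0.5], [-0.7, 0.2], [1.7, -0.6], [-0.3, 1.3], [0.9, 1.1], [-0.6, -1.0], [0.9, -1.2], [-2.2, -0.2], [0.6, -0.4], [-1.1, 1.6], [1.0, 1.4], [-2.3, 0.4], [1.2, 0.2], [-2.8, -0.2], [2.4, -0.9], [-3.5, -0.6], [0.5, -0.4], [0.9, -0.6], [0.0, -1.0], [0.6, 0.3], [-0.3, 0.3], [1.0, 1.7], [-1.3, 1.7], [2.0, -1.4], [0.4, -1.0], [0.7, -0.4], [-0.7, -0.4]]
sig [0.0022 0.0032 0.0017 0.0028 0.0029 0.0054 0.0005]
```

View pics/chk.png

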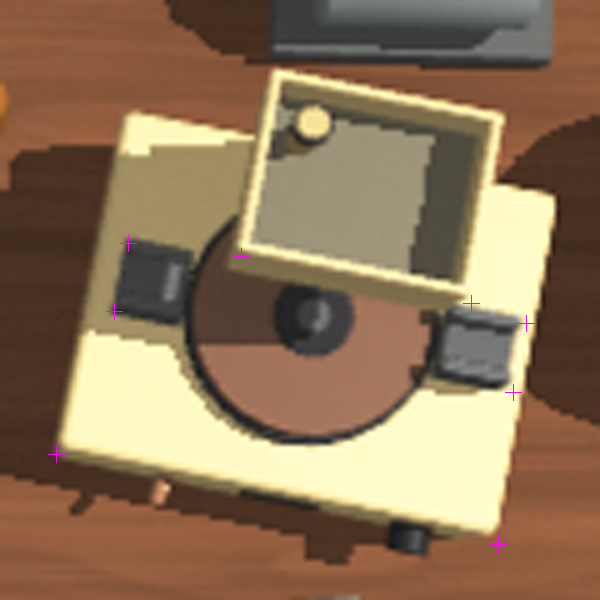

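The top-camera check puts the grinder about 5 mm further back than the z-fixed fit, so x ≈ 0.600. Yaw ≈ -0.172 and key y ≈ 105.7 are stable. Next I'll grasp, carry, and hover just short of the saddles, then compare the bar with the saddles in one picture.

```bash
cat >> h.py <<'E'
gx=np.array([.600,-.180,-.172]); TH=.55; KEY=.1057
def bp(x,y,z):   # TCP for bar centre at grinder (x,y), underside z above saddle floor (mm)
    o=ori(gx[2],TH); p=Ro.from_euler('z',gx[2]).apply([x/1e3,y/1e3,.158+z/1e3+.042])+[gx[0],gx[1],0]
    return tcp(p,o),o
E
python3 - <<'E'
from h import *
b=[.449,.276,.684]; o=ori(b[2],TH); c=np.array([b[0],b[1],.042])
y=KEY*1e3-120
for a in [(-100,y,26),(-8,y,24),(0,y,0)]: print(bot.ik(*bp(*a)))
print(bot.move_straight(tcp(c,o),o,.1,until_force=10)); print(bot.get_tool_pos()-tcp(c,o))
bot.grab(30); print('open',bot.get_opening(),bot.get_contact_force())
c[2]+=.04; bot.move_straight(tcp(c,o),o,.08); print('open',bot.get_opening(),bot.get_contact_force(),bot.get_torque())
c[2]+=.19; bot.move_straight(tcp(c,o),o,.15)
p,o=bp(-100,y,80); bot.reach(p,o)
p,o=bp(-100,y,26); bot.move_straight(p,o,.1)
p,o=bp(-8,y,24); print(bot.move_straight(p,o,.06,until_force=8)); bot.hold(.2)
print(bot.get_contact_force(),bot.get_opening(),bot.get_tool_pos()-p,bot.get_time_s())
K,T=campose('wrist'); im=viewer.read_camera('wrist'); np.savez('pics/hov.npz',K=K,T=T)
cv2.imwrite('pics/hov_raw.png',im); cv2.imwrite('pics/hov.png',cv2.resize(im[60:360,:],(800,375),interpolation=cv2.INTER_CUBIC))
for n in ['side','top']: cv2.imwrite(f'pics/hov_{n}.png',viewer.read_camera(n))
s=cv2.imread('pics/hov_side.png')[120:240,270:420]; t=cv2.imread('pics/hov_top.png')[140:230,330:440]
h=cv2.imread('pics/hov.png'); 
cv2.imwrite('pics/comp.png',np.vstack([h,np.hstack([cv2.resize(s,(525,225),interpolation=cv2.INTER_CUBIC),cv2.resize(t,(275,225),interpolation=cv2.INTER_CUBIC)])]))
E
```

```text
[-0.4876 -0.0032  1.9559  0.2616  0.6781 -2.0479]
[-0.4291  0.2034  1.7325  0.2125  0.6816 -1.9573]
[-0.425   0.2475  1.7381  0.2232  0.6322 -1.9688]
False
[ 0.0001 -0.0001  0.0003]
open 0.019686645075339106 [ 1.4441 -0.1361 -0.0842]
open 0.019998897829601233 [-0.235  -0.3208 -3.3093] [-0.2746  0.5155  0.0306]
False
[-0.0563  0.5451 -3.71  ] 0.01988348133645129 [-0.0001 -0.      0.0001] 15.6583
```

View pics/comp.png

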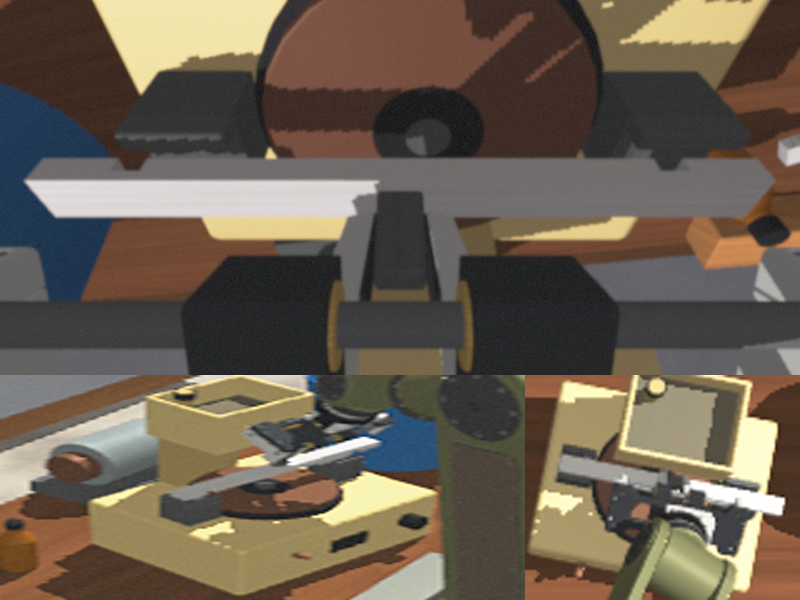

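The bar hangs in front of the saddles, level and square. Its front-bottom edge is at row 158, with notches at columns 132 and 669. The front cheek edges are near row 136, with corners at (116,137) and (750,137). I'll read those edges numerically to get the relative x.

Run:
```python
from h import *
im=cv2.imread('pics/hov_raw.png').mean(2)
for lo,hi in [(120,126),(140,150),(165,180),(505,520),(545,560),(575,585)]:
    print(lo,im[150:195,lo:hi].mean(1).round().astype(int).tolist())
for v in (166,170,174,178,183,190): print(v,'L',im[v-1:v+1,80:125].mean(0).astype(int).tolist(),'R',im[v-1:v+1,520:610].mean(0).astype(int).tolist())
d=np.load('pics/hov.npz'); K,T=d['K'],d['T']
G=lambda p:Ro.from_euler('z',gx[2]).apply(np.array(p,float)/1e3)+[gx[0],gx[1],0]
y0=KEY*1e3-120
print('cheek front top, inner top',w2px(K,T,G([[-25,-145,174],[-25,145,174],[-15,-145,174],[-15,145,174]])))
print('bar ends',w2px(K,T,G([[-8-12,y0-160,182],[-20,y0+160,182],[-20,y0+160,196],[-20,y0-160,196],[4,y0+160,196],[4,y0-160,196],[-20,y0-120,182],[-20,y0+120,182]])))
```

```text
120 [49, 51, 51, 52, 52, 52, 54, 52, 54, 50, 54, 53, 53, 54, 55, 58, 65, 74, 83, 90, 92, 83, 67, 56, 52, 51, 53, 54, 52, 51, 50, 56, 66, 79, 87, 89, 97, 104, 109, 110, 111, 110, 110, 110, 111]
140 [51, 50, 51, 53, 53, 54, 53, 53, 53, 52, 53, 53, 52, 51, 55, 59, 66, 75, 83, 86, 80, 68, 56, 54, 53, 54, 54, 53, 52, 52, 51, 53, 61, 76, 87, 94, 100, 107, 109, 110, 109, 110, 110, 110, 110]
165 [50, 50, 51, 52, 53, 53, 53, 53, 54, 53, 52, 52, 53, 52, 53, 57, 61, 69, 76, 79, 78, 71, 61, 54, 52, 54, 52, 53, 52, 51, 51, 56, 67, 81, 90, 95, 100, 106, 109, 110, 110, 110, 110, 110, 110]
505 [51, 48, 50, 51, 52, 53, 52, 52, 51, 51, 51, 51, 50, 50, 49, 50, 49, 49, 49, 49, 48, 49, 49, 51, 51, 54, 56, 58, 62, 71, 81, 87, 88, 89, 89, 90, 96, 104, 109, 110, 110, 110, 111, 110, 111]
545 [50, 50, 50, 52, 52, 53, 53, 53, 52, 53, 53, 53, 53, 52, 52, 53, 54, 54, 54, 53, 52, 53, 51, 52, 52, 52, 53, 54, 52, 51, 50, 50, 50, 50, 51, 58, 74, 92, 102, 105, 106, 105, 104, 103, 103]
575 [50, 50, 50, 51, 53, 54, 54, 52, 54, 53, 53, 53, 52, 52, 54, 53, 54, 53, 54, 54, 53, 52, 52, 52, 54, 53, 54, 53, 54, 54, 56, 58, 5
[... 3031 characters left out ...]
, 103, 88, 69, 55, 52, 51, 49, 50, 50, 53, 49, 47, 52, 53, 48, 49, 49, 49, 53, 56, 69, 81, 91, 95, 98, 102, 106, 107, 107, 111, 108, 107, 108, 107, 108, 109, 109, 109, 107, 108, 110, 108, 109, 108, 107, 109, 108, 107, 108, 108, 108, 107, 108, 108, 108, 108, 108, 106, 108, 109, 108, 105, 108, 108, 106, 107, 107, 108, 107, 107, 110, 107, 110, 105, 108, 106, 108, 105, 110, 109, 107, 108, 107, 105, 101, 94, 85]
cheek front top, inner top [[ 88.8984 169.8751]
 [604.9181 169.5877]
 [ 96.9723 183.1055]
 [594.9725 182.8452]]
bar ends [[ 33.7376 186.0815]
 [609.3173 185.785 ]
 [624.9529 203.7291]
 [ 18.2976 204.0137]
 [599.1321 232.9916]
 [ 43.8525 233.2104]
 [105.5921 186.0445]
 [537.2767 185.8221]]
```

Bar and saddles agree to about 1–2 mm in x, and the saddle floors look about 3 mm lower than assumed. I'll move in, lower with a force guard, and read the stop height: about 16 is a cheek, 6 the key, 0 seated.

```bash
cat >> h.py <<'E'
def rel():  # bar centre in grinder frame, mm
    o=bot.get_eef_rot(); z=Ro.from_euler('xyz',o).as_matrix()[:,2]; p=np.array(bot.get_tool_pos())-z*bot.pinch_z
    return (Ro.from_euler('z',-gx[2]).apply(p-[gx[0],gx[1],0])-[0,0,.2])*1e3
def st(m): print(m,rel().round(2),np.array(bot.get_contact_force()).round(1),np.array(bot.get_torque()).round(2),round(bot.get_opening()*1e3,2),round(bot.get_time_s(),2))
def mv(x,y,z,v,f): p,o=bp(x,y,z); r=bot.move_straight(p,o,v,until_force=f); st((r,x,y,z))
Y0=KEY*1e3-120+.9
E
python3 - <<'E'
from h import *
mv(0,Y0,24,.03,6)
mv(0,Y0,10,.03,5)
mv(0,Y0,-8,.015,5)
bot.hold(.2); st('end')
E
```

```text
(False, 0, -13.399999999999997, 24) [  0.1  -13.32  23.79] [-0.  -0.2 -4. ] [ 0.11  0.58 -0.  ] 19.82 16.23
(False, 0, -13.399999999999997, 10) [  0.04 -13.44  10.04] [-0.5  0.7 -3.5] [0.15 0.63 0.  ] 20.15 16.84
(True, 0, -13.399999999999997, -8) [  0.18 -13.43  -0.03] [1.7 0.3 4.4] [-0.05 -0.3   0.01] 19.93 17.57
end [  0.14 -13.4   -0.05] [ 2.5 -0.3  6. ] [-0.08 -0.58  0.03] 19.79 17.77
```

It stopped at z ≈ 0, at nominal floor height. I'll test endways: if the key is in the notch, motion should be blocked after at most about 2.5 mm each way.

Run:
```python
from h import *
mv(.1,Y0,0.3,.01,20)
mv(.1,Y0+6,0.3,.01,8)
yp=rel()[1]
mv(.1,Y0,0.3,.01,20)
mv(.1,Y0-6,0.3,.01,8)
ym=rel()[1]; print(yp,ym)
mv(.1,(yp+ym)/2,0.2,.01,20)
```

```text
(False, 0.1, -13.399999999999997, 0.3) [ -0.08 -13.36  -0.03] [-0.4  1.2 -0.2] [ 0.08  0.38 -0.  ] 19.8 18.11
(True, 0.1, -7.399999999999997, 0.3) [ -0.05 -10.72  -0.05] [-2.1 -1.3  3.2] [-0.17  0.18 -0.17] 19.84 18.52
(False, 0.1, -13.399999999999997, 0.3) [ -0.06 -13.41  -0.04] [ 0.6  1.1 -1.7] [0.17 0.42 0.07] 19.65 18.95
(True, 0.1, -19.4, 0.3) [ -0.05 -15.78  -0.03] [-1.   1.   4.6] [ 0.13 -0.    0.1 ] 19.84 19.34
-10.718935611447087 -15.783620027817125
(False, 0.1, np.float64(-13.251277819632106), 0.2) [  0.01 -13.17  -0.02] [-0.9 -0.2 -1.2] [-0.07  0.41 -0.12] 19.94 19.77
```

Blocked at -10.7 and -15.8: 5.06 mm of play, exactly the notch minus the key (13 - 8), so the key is in the notch. Releasing and backing out along the tool axis.

Run:
```python
from h import *
y=rel()[1]
mv(0,y,-.6,.01,6)
bot.release(); st('rel')
p,o=bp(0,y,0); z=Ro.from_euler('xyz',o).as_matrix()[:,2]
print(bot.move_straight(p-z*.09,o,.08,until_force=10)); st('back')
bot.move_straight(p-z*.15,o,.12)
bot.hold(.3); st('clear')
im=viewer.read_camera('wrist'); a=cv2.resize(im[60:340],(800,350),interpolation=cv2.INTER_CUBIC)
s=viewer.read_camera('side')[110:230,270:430]; t=viewer.read_camera('top')[140:230,330:450]
cv2.imwrite('pics/fin.png',np.vstack([a,np.hstack([cv2.resize(s,(450,250),interpolation=cv2.INTER_CUBIC),cv2.resize(t,(350,250),interpolation=cv2.INTER_CUBIC)])]))
```

```text
(False, 0, np.float64(-13.174019947978561), -0.6) [  0.18 -13.2    0.  ] [-3.7  0.2  6. ] [ 0.03  0.35 -0.06] 19.63 20.02
rel [  0.01 -13.18  -0.61] [ 0.2 -0.5 -0.1] [ 0.06  0.23 -0.02] 93.99 21.23
False
back [-47.04 -13.12  76.15] [0.5 0.1 0.6] [ 0.04  0.27 -0.  ] 94.07 22.51
clear [-78.35 -13.14 127.3 ] [ 1.1 -0.1 -0.2] [ 0.07  0.28 -0.  ] 93.97 23.46
```

View pics/fin.png

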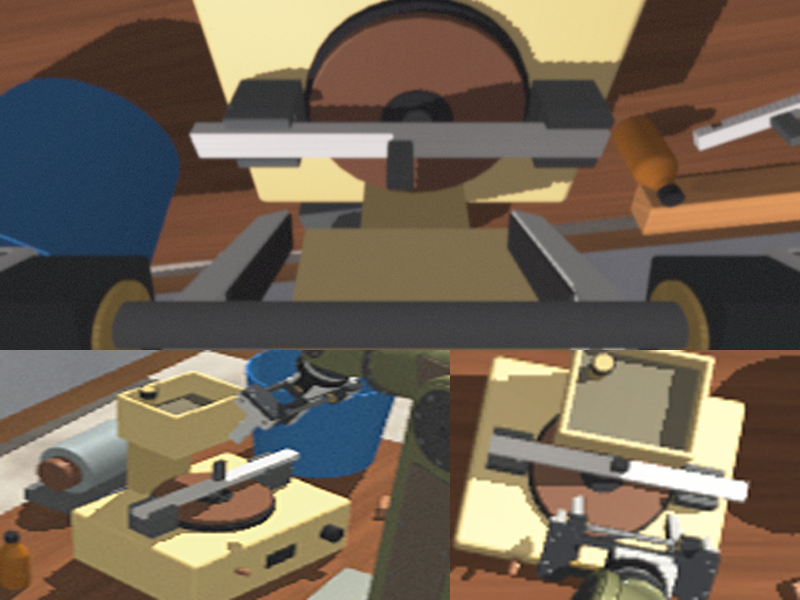

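The bar lies level in both saddles (rows 122–158, columns 190–610 in the wrist view), between the cheeks, with the gripper clear. Handing in.

```bash
python3 -c "
from rig import bot
print(bot.close_job())"
```

```text
the job is handed in; nothing more can be done
None
```

The rest bar lies in both saddles, down on their floors with the notch over the key (5.06 mm of endways play, matching the 13 mm notch over the 8 mm key), and it's released with the gripper clear; the job was handed in at about 23.6 s, with no verdict returned.

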